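# Put the nesting measuring cups away in their slide-top case

### The job

Put the measuring cups away: press the case's orange release tab down while sliding the cover all the way open, then nest all the measuring cups that are out upright inside one another in the compartment, the largest at the bottom and each fully down in the next larger one present. Then, with the tab pressed down again, slide the cover fully shut and let the tab spring up so that it locks; do not knock over the pepper mill.

Things in the scene. Friction and masses are not known exactly. Their poses are not given: they have to be found in the camera images.
- case: Fixed grey storage case. Origin on the worktop under the middle of its open-topped compartment; x across the case, y along its rails. 162 mm wide (x), from y = -88.5 to +260 mm, walls 6 mm thick and 103 mm high. Compartment 150 (x) by 165 (y) inside, 97 deep. From y = 88.5 on it is a closed deck over which the open cover rides.
- case_in (a point): Middle of the compartment's inner floor, 6 mm above the worktop; axes as the case. (A steel keeper stands on the case's -x wall, at x -96 to -73, y -60 to -46 mm in the case's frame, up to 123 mm above the worktop.)
- cover (a joint): Slide of the wooden cover (150 by 168 mm, top face 109 mm above the worktop) along the case's +y: 0 shut, 0.16 m fully open, clear of the compartment. Rubs with about 2 N, stays where left. Shut, the raised tab locks it; coming back, the raised tab stops at the keeper about 27 mm before shut. Hold the tab down to pass, either way.
- tab (a joint): How far the orange release tab on the cover is pressed down: 0 up, 0.008 m fully down. A spring lifts it (3 N at the top, 6 N fully down). Its side tooth passes under the steel keeper only when pressed by more than about 0.006 m. Cover fully shut and tab up: locked.
- tab_grip (a point): Middle of the upper face of the tab's pad (44 mm in x, 58 mm in y), 119 mm above the worktop when up; moves with cover and tab; axes as the case. Across its middle stands a ridge 38 mm long (x), 12 thick (y), 16 high, to pinch from above or push either way while the fingertips press the pad. Shut: at x -45, y -50 mm in the case's frame.
- mill: Dark wooden pepper mill, 52 mm across, 145 mm high, at the robot's left front; a bystander. Origin at the middle of its underside.
- shaker: Small steel salt shaker, 34 mm across, 55 mm high, among the cups; a bystander. Origin at the middle of its underside.
- cup1: Blue round measuring cup, size 1 of 5 (1 largest); may be absent. 108 mm across outside, 102 inside, 50 high, floor 4 thick. Origin: middle of its underside, z up. At its +x side an upright grip tab stands on the rim: 51 to 59 mm from the axis, 26 mm wide, 50 to 74 mm up. 150 g. Turn nested cups so that fingers clear the larger cups' tabs.
- cup2: Green round measuring cup, size 2 of 5 (1 largest); may be absent. 92 mm across outside, 86 inside, 50 high, floor 4 thick. Origin: middle of its underside, z up. At its +x side an upright grip tab stands on the rim: 43 to 51 mm from the axis, 26 mm wide, 50 to 74 mm up. 128 g. Turn nested cups so that fingers clear the larger cups' tabs.
- cup3: Yellow round measuring cup, size 3 of 5 (1 largest); may be absent. 76 mm across outside, 70 inside, 50 high, floor 4 thick. Origin: middle of its underside, z up. At its +x side an upright grip tab stands on the rim: 35 to 43 mm from the axis, 26 mm wide, 50 to 74 mm up. 106 g. Turn nested cups so that fingers clear the larger cups' tabs.
- cup4: Red round measuring cup, size 4 of 5 (1 largest); may be absent. 60 mm across outside, 54 inside, 50 high, floor 4 thick. Origin: middle of its underside, z up. At its +x side an upright grip tab stands on the rim: 27 to 35 mm from the axis, 26 mm wide, 50 to 74 mm up. 83 g. Turn nested cups so that fingers clear the larger cups' tabs.
- cup5: Black round measuring cup, size 5 of 5 (1 largest); may be absent. 44 mm across outside, 38 inside, 50 high, floor 4 thick. Origin: middle of its underside, z up. At its +x side an upright grip tab stands on the rim: 19 to 27 mm from the axis, 26 mm wide, 50 to 74 mm up. 62 g. Turn nested cups so that fingers clear the larger cups' tabs.
Things that resemble listed ones, but are neither listed nor needed, are in the scene too. Several things have the shape of the cup5; the one meant has the colours described above.

How it is judged:
By the outcome, as a careful person would: the job done as asked, in the order asked, and still so for the second after the job is handed in, with the robot touching nothing.
Of cup1, cup2, cup3, cup4, cup5 only 3 to 5 are there at a start; the rules pass over those that are not, and their reading is None.
At some moment in a run one of cup1, cup2, cup3, cup4, cup5 may be knocked a few centimetres aside while the robot is not near it.
It also fails if it takes over 210 s, if anything falls off the work surface, if the arm or the gripper's body presses on something with over 40 N, if the wrist force passes 120 N, or if a joint passes its speed limit or range.

### The arm

A 7-joint arm with a two-finger parallel gripper is mounted at the origin on the work surface. World frame = base frame: x ahead of the robot, y to its left, z up, the work surface at z = 0. Lengths are in m, angles in rad, forces in N, time in s.
With the tool pointing down it reaches from about 0.4 to 0.875 m from the base axis. Payload 19.3 kg.
Tool frame: the origin (TCP) lies between the finger pads; the fingertips stand 17 mm ahead of it and the grasp point (between the pads) lies 2 mm behind it; z points along the fingers, x is the direction in which the jaws open and shut, and the axes are right-handed (so a half turn about z gives the same grasp; the last joint's range is limited). The gripper opens to 85 mm and grips with 20 to 120 N. Pads are 22 mm wide; open, the fingers measure 114 mm over their backs; the gripper's body (76 mm by 85 mm) begins 54 mm behind the grasp point. The pads swing forward as they close: fully open they stand 13 mm farther back than shut.
Start: joints at [1.23, 0.521, -0.036, 1.599, 0.021, 1.021, -0.113], TCP at [0.167, -0.602, 0.248] pointing down, gripper open.
Joint ranges: [-2.91, 2.91], [-0.3, 2.13], [-1.5, 1.42], [0.17, 2.43], [-1.26, 4.41], [0.16, 1.93], [-2.52, 2.52]. Speed limits (rad/s): [1.89, 1.89, 2.39, 2.39, 3.01, 3.01, 3.01].

### API

Orientations are given as [roll, pitch, yaw] about the fixed x, y, z axes, in that order (R = Rz(yaw) Ry(pitch) Rx(roll)).
In Python, from workcell import bot gives the robot as it stands. The module is installed in compiled form; this text tells all that it offers.
- The arm moves only by the tool arm_command, never from a script. Its argument "targets" is a list of rows, each a list of 6 numbers: the shift along the tool's x, y, z in mm, then the turn, a rotation vector about the tool's x, y, z in degrees. In form: [[x, y, z, wx, wy, wz], ...]. A call has 1 to 8 rows; each row shifts and turns the pose as measured when the row begins, along the tool's axes as they then stand; what a row does not reach is not made up. A row lasts 1/10 s, in which the tool goes at most 50 mm and 8.59 degrees, less where a joint would pass 70% of its speed; a pose out of reach is approached as far as the arm can. A call is refused whole if a number of a shift passes 50 or a number of a turn 8.59, either way. A call with a gripper value outside its range is refused whole. "grip" is the opening in per cent of the stroke, from 0 (shut) to 100 (fully open), set as the call begins (left out, the last holds). The fingers move at their own pace and stop on an object; "grip_force" is the grip in N (left out, the last holds). Time passes only in rows, so rows that do not move let the fingers close. It gives the time, the measured TCP pose, the force and the opening at its end, in the units of the state.
- bot.observe(): the state, without advancing time (a new reading comes with each control period).
- bot.grab_frame(name): name is "scene" or "top"; returns a dict with "color" (480x640x3 uint8, red, green, blue), "depth" (480x640 float32, m along the optical axis (not along the pixel's ray), 0 where there is no reading), "fov_y" (degrees; the focal length in pixels is half the picture's height over the tangent of half this angle, whatever the lens; pixels are square), "cx", "cy" (the principal point, pixels), "R" (3x3) and "t" (3): a world point X has camera coordinates R X + t. Camera axes: x right, y down, z forward; pixel columns grow to the right and rows downward; lengths in m; the calibration is good to about 2 mm. A picture is of the moment at which its call begins.
- bot.job_done(): hands the job in, once; it reports no verdict.
The state is a dict: "clock": time; "qpos": joint angles; "qd": joint speeds; "joint_efforts": joint torques, N m; "position": TCP position; "tool_rot": TCP orientation; "force": force on the tool from outside, world axes, zero at the start; "moment": the same for the moment, N m; "grip_width": finger opening in m.
Only numpy, scipy, OpenCV 4.12 (cv2) and the standard library are available. Lean on these libraries where they do the work, as an engineer would, in place of code of your own. Each camera call takes 0.05 s, during which the arm holds its last target. There are 200 camera calls.

## Working session

There is one attempt and no reset: what is moved stays moved. The work goes in short steps, Python scripts to look and compute and a tool call to move; the robot and the scene stay as the last step left them, time stands still between calls to the robot, and variables do not carry over. Pictures are saved under pics/ and viewed, about 12 in all and at most 16, crops included, and the job is handed in when it is done.

Besides the shell and the picture viewer there is one more tool, called after "Emit:" as a command line: name --pt "numbers of a row" for each row, then --argument value for the rest. arm_command: Moves the arm, as the interface text tells. Its arguments: {"type":"object","properties":{"targets":{"type":"array"},"grip":{"type":"number"},"grip_force":{"type":"number"}},"required":["targets"]}

```bash
mkdir -p pics; cat > h.py <<'E'
import numpy as np, cv2
from workcell import bot
def grab(n):
    f=bot.grab_frame(n); f['f']=240/np.tan(np.radians(f['fov_y'])/2); return f
def cloud(f):
    d=f['depth']; v,u=np.mgrid[0:480,0:640]
    c=np.stack([(u-f['cx'])/f['f']*d,(v-f['cy'])/f['f']*d,d],-1)
    P=(c-f['t'])@f['R']; P[d==0]=np.nan; return P
def save(f,n,crop=None,s=1):
    im=f['color'][...,::-1]
    if crop: im=im[crop[1]:crop[3],crop[0]:crop[2]]
    cv2.imwrite('pics/'+n,cv2.resize(im,None,fx=s,fy=s,interpolation=cv2.INTER_CUBIC))
E
python3 - <<'E'
from h import *
s=bot.observe()
print({k:np.round(v,3) for k,v in s.items()})
for n in('top','scene'):
    f=grab(n); save(f,n+'0.png'); print(n,f['fov_y'],f['cx'],f['cy'],np.round(f['R'],3).tolist(),np.round(f['t'],3)); np.save(n+'0.npy',cloud(f))
E
```

```text
{'clock': np.float64(0.0), 'qpos': array([ 1.23 ,  0.522, -0.036,  1.6  ,  0.021,  1.021, -0.113]), 'qd': array([-0.001,  0.001,  0.001,  0.002,  0.   , -0.   ,  0.002]), 'joint_efforts': array([-1.0000e-03, -9.2709e+01,  1.9790e+00, -3.6991e+01,  1.8000e-02,
        8.0000e-03,  0.0000e+00]), 'position': array([ 0.167, -0.602,  0.248]), 'tool_rot': array([ 3.142e+00,  1.000e-03, -1.300e+00]), 'force': array([ 0.499, -0.229, -0.098]), 'moment': array([0.008, 0.016, 0.063]), 'grip_width': np.float64(0.085)}
top 45.33770350505489 321.4021807996359 233.00370299942657 [[0.006, -1.0, -0.006], [-0.997, -0.005, -0.079], [0.079, 0.007, -0.997]] [-0.104  0.53   1.344]
scene 48.43000779556198 319.28266843825037 243.62818758128554 [[0.132, 0.991, 0.017], [0.674, -0.077, -0.735], [-0.727, 0.108, -0.678]] [ 0.026 -0.292  1.531]
```

View pics/top0.png

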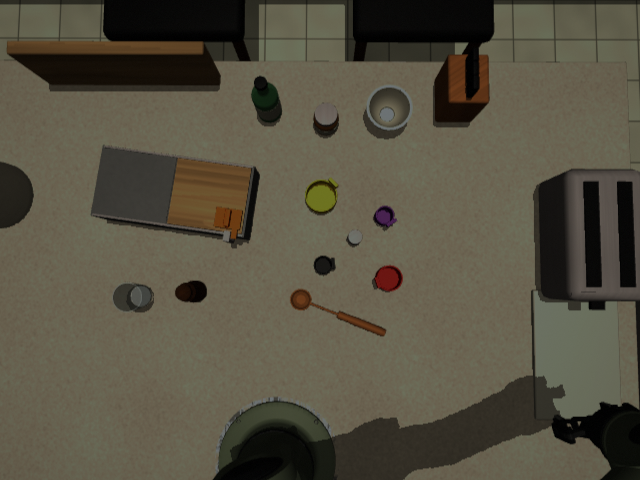

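View pics/scene0.png

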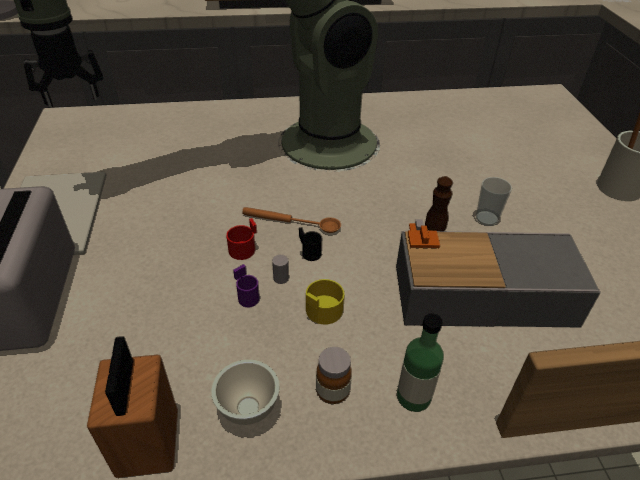

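Both views: three cups are out (yellow cup3 at top px (321,197), red cup4 (388,279), black cup5 (323,265)). Purple (385,216) is a decoy. The case spans (93..258,147..240) with its tab at (230,218), and the mill is at (192,291).

```bash
cat >> h.py <<'E'
HSV={'yellow':((22,100,60),(35,255,255)),'red':((0,200,60),(4,255,255)),'orange':((7,200,90),(14,255,255))}
def cups(f,P,win=None):
    """rim circle fit (z about .05) and tab centroid (z about .07) per cup from the point cloud"""
    out={}
    for n,(x,y,ro) in win.items():
        m=(np.hypot(P[...,0]-x,P[...,1]-y)<ro+.035)
        rim=P[m&(P[...,2]>.044)&(P[...,2]<.054)]; tab=P[m&(P[...,2]>.060)&(P[...,2]<.082)]
        from scipy.optimize import least_squares
        r=least_squares(lambda c:np.hypot(rim[:,0]-c[0],rim[:,1]-c[1])-(ro-.0015),[x,y],loss='soft_l1',f_scale=.002).x
        t=np.median(tab[:,:2],0) if len(tab) else r*np.nan
        out[n]=(r,t,np.degrees(np.arctan2(*(t-r)[::-1])),np.hypot(*(t-r)),len(rim),len(tab))
    return out
E
python3 - <<'E'
from h import *
P=np.load('top0.npy')
for n,(u,v) in dict(yellow=(321,197),red=(388,279),black=(323,265),purple=(385,216),shaker=(354,238),mill=(197,291),tab=(230,218)).items(): print(n,np.round(P[v,u],3))
w={'yellow':(*P[197,321,:2],.038),'red':(*P[279,388,:2],.03),'black':(*P[265,323,:2],.022)}
for n,r in cups(None,P,w).items(): print(n,np.round(r[0],4),np.round(r[1],4),np.round(r[2:],3))
# case deck
Q=P[(P[...,2]>.095)&(P[...,2]<.113)&(P[...,1]>.12)&(P[...,1]<.62)&(P[...,0]>.42)&(P[...,0]<.75)]
S=P[100:260,80:270]; m=((S[...,2]>.095)&(S[...,2]<.115)).astype(np.uint8)
n,l,st,_=cv2.connectedComponentsWithStats(m); k=1+np.argmax(st[1:,4])
q=S[l==k][:,:2]
print(cv2.minAreaRect((q*1000).astype(np.float32)), len(q), cv2.boxPoints(cv2.minAreaRect((q*1000).astype(np.float32))).tolist())
f=grab('top'); hsv=cv2.cvtColor(f['color'],cv2.COLOR_RGB2HSV)
print(hsv[218,230],hsv[279,388],hsv[197,321])
for n in ('orange',):
    mm=cv2.inRange(hsv,np.array((5,180,70)),np.array((14,255,255)))>0
    mm[:200]=0;mm[245:]=0;mm[:,:210]=0;mm[:,250:]=0
    o=P[mm]; print(n,len(o),np.nanmean(o,0),np.nanmin(o,0),np.nanmax(o,0))
    r=o[o[:,2]>.128]; print('ridge',len(r),r.mean(0),np.ptp(r,axis=0)); p=o[(o[:,2]>.112)&(o[:,2]<.125)]; print(len(p),p.mean(0),cv2.minAreaRect((p[:,:2]*1000).astype(np.float32)))
save(f,'crop1.png',(80,130,400,310),2.5)
print(np.histogram(P[200:300,370:410,2],bins=np.arange(0,.1,.01))[0])
E
```

```text
yellow [ 0.619 -0.1    0.005]
red [ 0.423 -0.261  0.003]
black [ 0.455 -0.105  0.   ]
purple [ 0.574 -0.254  0.003]
shaker [ 0.517 -0.177  0.056]
mill [0.393 0.179 0.075]
tab [0.554 0.099 0.125]
yellow [ 0.6157 -0.0994] [ 0.6418 -0.1275] [-4.7142e+01  3.8000e-02  1.1900e+02  5.2000e+01]
red [ 0.4246 -0.2585] [ 0.4147 -0.2282] [1.08148e+02 3.20000e-02 8.90000e+01 4.60000e+01]
black [ 0.4542 -0.1048] [ 0.4581 -0.1282] [-8.0388e+01  2.4000e-02  5.7000e+01  4.2000e+01]
((617.4719848632812, 234.54348754882812), (351.8221740722656, 162.8277587890625), 82.31503295898438) 10371 [[513.265380859375, 71.09954833984375], [674.6307373046875, 49.325225830078125], [721.6785888671875, 397.9874267578125], [560.313232421875, 419.7617492675781]]
[ 12 243  43] [  2 214 107] [ 32 183 114]
orange 494 [0.55150969 0.10463039 0.12247653] [0.51055845 0.0752312  0.10514519] [0.5804476  0.13526771 0.14192876]
ridge 83 [0.55442428 0.10579044 0.13582893] [0.03790966 0.0154614  0.01226792]
397 [0.55070853 0.10417843 0.11976635] ((544.9061279296875, 106.77629089355469), (57.755157470703125, 63.455142974853516), 81.76358795166016)
[2427   54   28   48   91   96   12   75    2]
```

View pics/crop1.png

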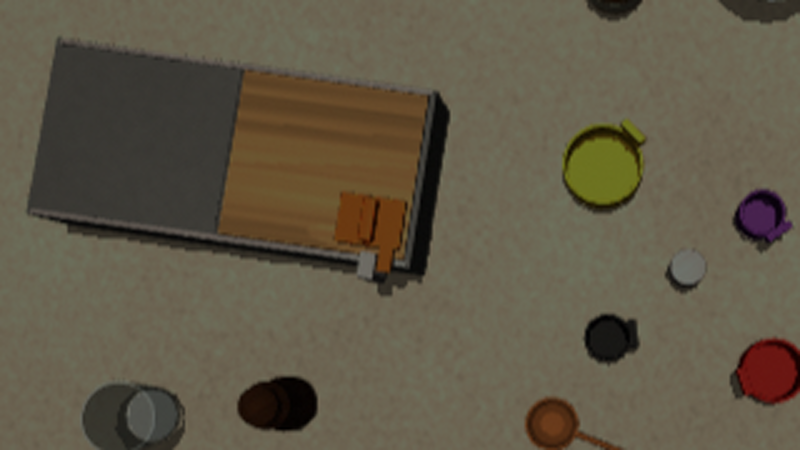

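Case measured: origin (0.606, 0.1495), yaw -7.7°. The predicted ridge at (0.5547, 0.106) matches the measured (0.5544, 0.1058). Next, a move planner that prints rows.

```bash
cat >> h.py <<'E'
from scipy.spatial.transform import Rotation as Ro
O=np.array([.606,.1495]); CY=np.radians(-7.7)
def cw(x,y): # case mm -> world m
    c,s=np.cos(CY),np.sin(CY); return O+np.array([c*x-s*y,s*x+c*y])/1000
def plan(*wps,step=40,turn=8.4):
    """wps: (x,y,z,yawdeg): print rounded rows along straight lines, tool kept vertical"""
    s=bot.observe(); p=np.array(s['position']); R=Ro.from_euler('xyz',s['tool_rot']); rows=[]
    print('at',np.round(p,4),np.round(np.degrees(s['tool_rot']),1),'F',np.round(s['force'],1),'w',round(float(s['grip_width']),4),'t',round(float(s['clock']),1))
    for x,y,z,w in wps:
        T=Ro.from_euler('xyz',[180,0,w],degrees=True); g=np.array([x,y,z])
        n=int(max(np.ceil(np.linalg.norm(g-p)*1000/step),np.ceil(np.degrees((R.inv()*T).magnitude())/turn),1))
        for i in range(n):
            q=p+(g-p)/(n-i); r=(R.inv()*T).as_rotvec()/(n-i)
            d=R.inv().apply(q-p)*1000; row=[*np.round(d,0 if np.abs(d).max()>3 else 1),*np.round(np.degrees(r),1)]
            rows.append(row); p=p+R.apply(np.array(row[:3])/1000); R=R*Ro.from_rotvec(np.radians(row[3:]))
    for i in range(0,len(rows),8): print('['+','.join('['+','.join('%g'%(v+0) for v in r)+']' for r in rows[i:i+8])+']')
E
python3 -c "
from h import *
t=cw(-45,-50)
print(t)
plan((.42,-.38,.25,-20),(*t,.21,82.3))"
```

```text
[0.55470645 0.10598022]
at [ 0.1671 -0.602   0.2479] [180.    0.  -74.5] F [-0.1 -0.1 -0.6] w 0.0852 t 0.1
[[-16,-34,0,0,0,-6.1],[-13,-35,0,0,0,-6],[-9,-36,0,0,0,-6.1],[-5,-37,0,0,0,-6],[-1,-37,0,0,0,-6.1],[3,-37,0,0,0,-6],[7,-37,-1,0,0,-6.1],[11,-36,0,0,0,-6]]
[[15,-35,-1,0,0,-6.1],[-3,-39,3,0,0,-7.9],[2,-39,3,0,0,-7.9],[8,-38,3,0,0,-7.9],[13,-37,3,0,0,-7.9],[18,-34,3,0,0,-7.9],[22,-32,3,0,0,-7.8],[26,-28,3,0,0,-7.9]]
[[30,-25,3,0,0,-7.8],[33,-20,3,0,0,-7.9],[35,-16,3,0,0,-7.8],[37,-11,3,0,0,-7.9],[39,-5,4,0,0,-7.8],[38,0,3,0,0,-7.9]]
```

Emit:
arm_command --pt "-16 -34 0 0 0 -6.1" --pt "-13 -35 0 0 0 -6" --pt "-9 -36 0 0 0 -6.1" --pt "-5 -37 0 0 0 -6" --pt "-1 -37 0 0 0 -6.1" --pt "3 -37 0 0 0 -6" --pt "7 -37 -1 0 0 -6.1" --pt "11 -36 0 0 0 -6" --grip 45 --grip_force 40

```text
clock: 0.95
position: [0.3922, -0.3983, 0.2468]
tool_rot: [3.141, 0.004, -0.433]
force: [1.6, -1.1, 0.9]
grip_width: 0.0388
```

Emit:
arm_command --pt "15 -35 -1 0 0 -6.1" --pt "-3 -39 3 0 0 -7.9" --pt "2 -39 3 0 0 -7.9" --pt "8 -38 3 0 0 -7.9" --pt "13 -37 3 0 0 -7.9" --pt "18 -34 3 0 0 -7.9" --pt "22 -32 3 0 0 -7.8" --pt "26 -28 3 0 0 -7.9"

```text
clock: 1.75
position: [0.4862, -0.0967, 0.2258]
tool_rot: [-3.139, 0.002, 0.681]
force: [1.0, -0.3, -0.2]
grip_width: 0.039
```

```bash
python3 -c "
from h import *
plan((*cw(-45,-50),.21,82.3))"
```

```text
at [ 0.4862 -0.0967  0.2258] [-1.799e+02  1.000e-01  3.900e+01] F [ 1.  -0.3 -0.2] w 0.039 t 1.8
[[30,-19,3,0,0,-7.2],[32,-15,3,0,0,-7.2],[34,-11,2,0,0,-7.2],[35,-7,3,-0.1,0,-7.2],[36,-2,2,0,0,-7.2],[35,3,3,-0.1,0,-7.3]]
```

Emit:
arm_command --pt "30 -19 3 0 0 -7.2" --pt "32 -15 3 0 0 -7.2" --pt "34 -11 2 0 0 -7.2" --pt "35 -7 3 0 0 -7.2" --pt "36 -2 2 0 0 -7.2" --pt "35 3 3 0 0 -7.3" --pt "0 0 0 0 0 0"

```text
clock: 2.45
position: [0.5531, 0.1196, 0.2085]
tool_rot: [-3.138, -0.002, 1.478]
force: [-0.6, -0.3, -0.6]
grip_width: 0.0384
```

```bash
python3 -c "
from h import *
plan((*cw(-45,-50),.160,82.3),(*cw(-45,-50),.140,82.3),step=20)"
```

```text
at [0.5531 0.1196 0.2085] [-1.798e+02 -1.000e-01  8.470e+01] F [-0.6 -0.3 -0.6] w 0.0384 t 2.5
[[-5,1,16,-0.1,0,0.8],[-4,1,16,-0.1,-0.1,0.8],[-4,1,16,0,0,0.8],[0,0,10,0,0,0],[0,0,10,0,0,0]]
```

Emit:
arm_command --pt "-5 1 16 0 0 0.8" --pt "-4 1 16 0 0 0.8" --pt "-4 1 14 0 0 0.8" --pt "0 0 0 0 0 0" --pt "0 0 0 0 0 0"

```text
clock: 2.95
position: [0.5542, 0.1054, 0.1591]
tool_rot: [-3.136, -0.001, 1.433]
force: [0.1, -0.6, -0.4]
grip_width: 0.0381
```

```bash
python3 -c "
from h import *
plan((*cw(-45,-50),.139,82.3),step=8)
f=grab('scene');save(f,'s1.png',(380,130,620,330),3)"
```

```text
at [0.5542 0.1054 0.1591] [-1.797e+02 -1.000e-01  8.210e+01] F [ 0.1 -0.6 -0.4] w 0.0381 t 3.0
[[0,0,7,-0.1,0,-0.1],[0,0,7,-0.1,0,0],[1,0,6,-0.1,-0.1,-0.1]]
```

View pics/s1.png

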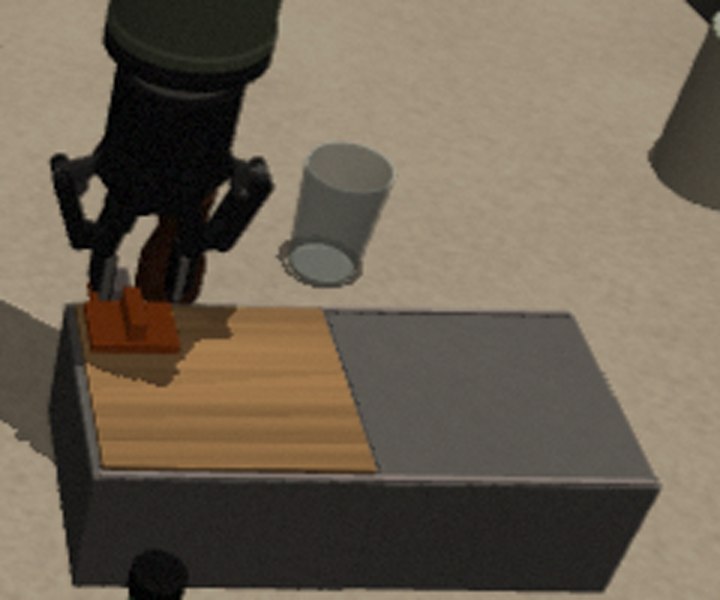

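Shut cover at left. The fingers straddle the ridge (crop px ~(134,312)) and sit just above it, so I go down, pinch and press.

Emit:
arm_command --pt "0 0 7 0 0 0" --pt "0 0 7 0 0 0" --pt "1 0 6 0 0 0" --pt "0 0 0 0 0 0" --pt "0 0 0 0 0 0"

```text
clock: 3.5
position: [0.5548, 0.1066, 0.1385]
tool_rot: [-3.138, -0.002, 1.433]
force: [1.3, -0.0, 1.3]
grip_width: 0.0384
```

Emit:
arm_command --pt "0 0 0 0 0 0" --pt "0 0 0 0 0 0" --pt "0 0 0 0 0 0" --pt "0 0 0 0 0 0" --pt "0 0 0 0 0 0" --grip 0 --grip_force 30

```text
clock: 4.0
position: [0.5548, 0.1067, 0.1389]
tool_rot: [-3.138, -0.002, 1.433]
force: [0.3, 0.1, -2.8]
grip_width: 0.0109
```

Emit:
arm_command --pt "0 0 4 0 0 0" --pt "0 0 4 0 0 0" --pt "0 0 3 0 0 0" --pt "0 0 0 0 0 0"

```text
clock: 4.4
position: [0.5554, 0.1085, 0.1305]
tool_rot: [-3.141, -0.003, 1.434]
force: [-3.3, -2.4, 5.5]
grip_width: 0.0108
```

Emit:
arm_command --pt "0 0 3 0 0 0" --pt "0 0 2 0 0 0" --pt "0 0 1 0 0 0" --pt "0 0 0 0 0 0"

```text
clock: 4.8
position: [0.5563, 0.1124, 0.1301]
tool_rot: [3.136, -0.006, 1.436]
force: [-2.8, -2.1, 5.0]
grip_width: 0.011
```

Emit:
arm_command --pt "5 0 2 0 0 0" --pt "5 0 2 0 0 0" --pt "5 0 2 0 0 0" --pt "5 0 2 0 0 0"

```text
clock: 5.2
position: [0.5597, 0.137, 0.1293]
tool_rot: [3.13, -0.009, 1.437]
force: [-14.6, -1.2, 41.0]
grip_width: 0.011
```

Emit:
arm_command --pt "8 0 0 0 0 0" --pt "12 0 0 0 0 0" --pt "14 0 0 0 0 0" --pt "14 0 0 0 0 0" --pt "14 0 0 0 0 0"

```text
clock: 5.7
position: [0.5681, 0.1988, 0.1304]
tool_rot: [3.129, -0.005, 1.435]
force: [-1.3, -2.9, 5.5]
grip_width: 0.0109
```

```bash
python3 -c "
from h import *
plan((*cw(-45,110),.1298,82.3),step=12)"
```

```text
at [0.5681 0.1988 0.1304] [179.3  -0.3  82.2] F [-1.3 -2.9  5.5] w 0.0109 t 5.7
[[11,0,0,0.1,-0.1,0],[11,0,0,0.1,0,0],[11,0,0,0.1,-0.1,0],[11,0,0,0.1,0,0],[11,0,0,0.2,-0.1,0],[11,-1,1,0.1,0,-0.1]]
```

Emit:
arm_command --pt "11 0 0 0.4 0 0" --pt "11 0 0 0.4 0 0" --pt "11 0 0 0 0 0" --pt "11 0 0 0 0 0" --pt "9 0 0 0 0 0" --pt "6 0 0 0 0 0" --pt "4 0 0 0 0 0" --pt "0 0 0 0 0 0"

```text
clock: 6.5
position: [0.5772, 0.2641, 0.1297]
tool_rot: [-3.141, -0.002, 1.436]
force: [-3.8, -5.6, 10.3]
grip_width: 0.011
```

Emit:
arm_command --pt "4 0 0 0 0 0" --pt "3 0 0 0 0 0" --pt "0 0 0 0 0 0"

```text
clock: 6.8
position: [0.5772, 0.2641, 0.1298]
tool_rot: [-3.139, 0.013, 1.432]
force: [-3.0, 2.2, 5.3]
grip_width: 0.011
```

The slide hit its end stop. Release and rise.

Emit:
arm_command --pt "0 0 0 0 0 0" --pt "0 0 0 0 0 0" --pt "0 0 0 0 0 0" --pt "0 0 -10 0 0 0" --pt "0 0 -25 0 0 0" --pt "0 0 -30 0 0 0" --pt "0 0 -30 0 0 0" --grip 40

```text
clock: 7.5
position: [0.5768, 0.2638, 0.2247]
tool_rot: [-3.135, 0.017, 1.432]
force: [0.9, 0.2, 0.5]
grip_width: 0.0342
```

```bash
cat >> h.py <<'E'
def look(win,name=None,crop=None,s=1):
    f=grab('top'); P=cloud(f)
    for n,r in cups(f,P,win).items(): print(n,np.round(r[0],4),'tab',np.round(r[1],4),np.round(r[2:],3))
    if name: save(f,name,crop,s)
    return f,P
W={'yellow':(.6157,-.0994,.038),'red':(.4246,-.2585,.030),'black':(.4542,-.1048,.022)}
E
python3 -c "
from h import *
look(W,'t2.png',(80,100,440,340),2.2)
plan((.5772,.2,.24,60),(.6423,-.1279,.2,-47),step=45)"
```

```text
yellow [ 0.6156 -0.0994] tab [ 0.6437 -0.1275] [-4.499e+01  4.000e-02  1.210e+02  4.700e+01]
red [ 0.4247 -0.2587] tab [ 0.4146 -0.2281] [1.08101e+02 3.20000e-02 8.00000e+01 4.60000e+01]
black [ 0.4539 -0.1047] tab [ 0.4582 -0.1282] [-7.9845e+01  2.4000e-02  5.9000e+01  4.2000e+01]
at [0.5781 0.2651 0.2298] [-179.9    0.8   82. ] F [1.6 1.8 5.4] w 0.0341 t 7.5
[[-22,3,-3,0,0.3,7.3],[-21,5,-3,0,0.2,7.4],[-20,8,-4,0,0.3,7.3],[-19,17,3,0,0,8.2],[-17,20,3,0,0,8.2],[-14,22,3,0,0,8.2],[-11,23,3,0,0,8.2],[-7,25,3,0,0,8.2]]
[[-3,25,3,0,0,8.3],[0,26,3,0,0,8.2],[4,25,3,0,0,8.3],[7,25,3,0,0,8.2],[11,23,3,0,0,8.3],[14,21,3,0,0,8.2],[17,19,4,0,0,8.3],[20,17,3,0,0,8.2]]
```

View pics/t2.png

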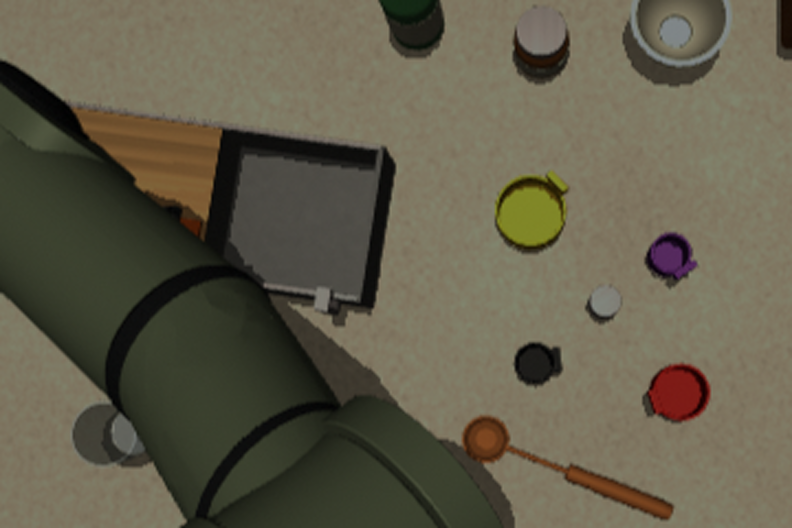

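The compartment is open and empty, and the cups are where they were. On to the yellow cup.

Emit:
arm_command --pt "-22 3 -3 0 0 7.3" --pt "-21 5 -3 0 0 7.4" --pt "-20 8 -4 0 0 7.3" --pt "-19 17 3 0 0 8.2" --pt "-17 20 3 0 0 8.2" --pt "-14 22 3 0 0 8.2" --pt "-11 23 3 0 0 8.2" --pt "-7 25 3 0 0 8.2"

```text
clock: 8.35
position: [0.6004, 0.0714, 0.2325]
tool_rot: [3.134, -0.001, 0.299]
force: [1.1, -0.5, -0.3]
grip_width: 0.0341
```

Emit:
arm_command --pt "-3 25 3 0 0 8.3" --pt "0 26 3 0 0 8.2" --pt "4 25 3 0 0 8.3" --pt "7 25 3 0 0 8.2" --pt "11 23 3 0 0 8.3" --pt "14 21 3 0 0 8.2" --pt "17 19 4 0 0 8.3" --pt "0 0 0 0 0 0"

```text
clock: 9.15
position: [0.6279, -0.1157, 0.2134]
tool_rot: [3.141, -0.01, -0.757]
force: [-0.2, 0.2, -0.8]
grip_width: 0.0342
```

```bash
python3 -c "
from h import *
plan((.6425,-.1277,.120,-46.5),step=25)"
```

```text
at [ 0.6279 -0.1157  0.2134] [180.   -0.6 -43.4] F [-0.2  0.2 -0.8] w 0.0342 t 9.2
[[4,0,23,0,-0.1,0.8],[5,-1,24,0,-0.2,0.8],[5,0,23,0,-0.1,0.8],[4,-1,24,0,-0.2,0.7]]
```

Emit:
arm_command --pt "4 0 23 0 -0.1 0.8" --pt "5 -1 24 0 -0.2 0.8" --pt "5 0 23 0 -0.1 0.8" --pt "4 -1 18 0 -0.2 0.5" --pt "0 0 0 0 0 0" --pt "0 0 0 0 0 0"

```text
clock: 9.75
position: [0.6448, -0.1251, 0.125]
tool_rot: [-3.137, -0.001, -0.802]
force: [-0.7, -0.1, 0.0]
grip_width: 0.0345
```

```bash
python3 -c "
from h import *
look({'yellow':W['yellow']})
plan((.6425,-.1277,.069,-46.5),step=20)
f=grab('scene');save(f,'s2.png',(230,200,410,350),3.5)"
```

```text
yellow [ 0.6157 -0.0994] tab [nan nan] [nan nan  0.  0.]
at [ 0.6447 -0.1251  0.1251] [-1.798e+02 -1.000e-01 -4.600e+01] F [-0.3  0.7 -0.6] w 0.0343 t 9.8
[[0,1,19,-0.1,0,0.2],[0,1,19,-0.1,0,0.2],[0,2,18,0,-0.1,0.1]]
```

View pics/s2.png

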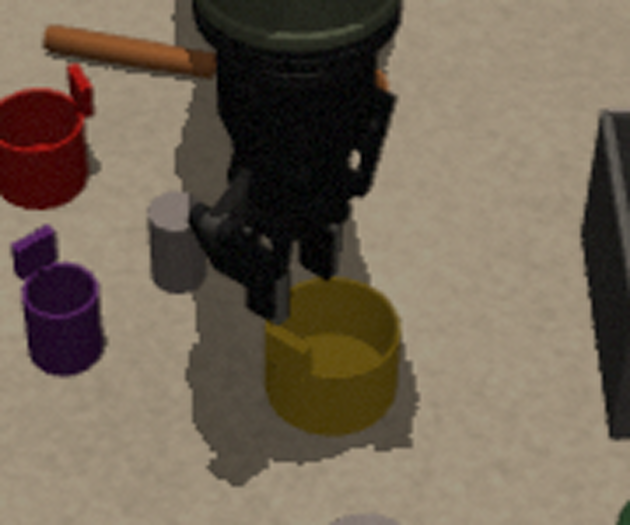

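The fingers straddle the yellow tab (crop ~(288,335)) from above. Descend.

Emit:
arm_command --pt "0 1 19 0 0 0.2" --pt "0 1 18 0 0 0.2" --pt "0 1 15 0 0 0.1" --pt "0 0 2 0 0 0" --pt "0 0 0 0 0 0"

```text
clock: 10.35
position: [0.6454, -0.1268, 0.0752]
tool_rot: [-3.132, -0.007, -0.81]
force: [-0.0, 0.2, 0.3]
grip_width: 0.0343
```

Emit:
arm_command --pt "0 0 0 0 0 0" --pt "0 0 0 0 0 0" --pt "0 0 0 0 0 0" --pt "0 0 0 0 0 0" --pt "0 0 0 0 0 0" --grip 0 --grip_force 40

```text
clock: 10.85
position: [0.6466, -0.1269, 0.0778]
tool_rot: [-3.13, -0.01, -0.81]
force: [0.7, -0.2, -0.1]
grip_width: 0.0067
```

Emit:
arm_command --pt "0 0 -10 0 0 0" --pt "0 0 -25 0 0 0" --pt "0 0 -35 0 0 0" --pt "0 0 -40 0 0 0" --pt "0 0 -25 0 0 0" --pt "0 0 0 0 0 0"

```text
clock: 11.45
position: [0.644, -0.1267, 0.2208]
tool_rot: [-3.13, -0.009, -0.809]
force: [0.3, 0.1, -1.4]
grip_width: 0.0069
```

```bash
python3 -c "
from h import *
plan((*cw(44,-5),.215,-7.7),step=30,turn=5)
plan((*cw(44,-5),.095,-7.7),step=20)
f=grab('scene');save(f,'s3.png',(200,100,600,340),2)"
```

```text
at [ 0.644  -0.1267  0.2208] [-179.4   -0.5  -46.4] F [ 0.3  0.1 -1.4] w 0.0069 t 11.4
[[-21,-21,1,0,-0.1,-4.3],[-19,-22,1,-0.1,-0.1,-4.3],[-18,-24,1,-0.1,-0.1,-4.3],[-16,-25,1,0,-0.1,-4.3],[-14,-26,0,-0.1,-0.1,-4.3],[-12,-27,1,0,-0.1,-4.3],[-10,-28,0,-0.1,0,-4.3],[-8,-28,1,0,-0.1,-4.3]]
[[-5,-29,0,-0.1,0,-4.3]]
at [ 0.644  -0.1267  0.2208] [-179.4   -0.5  -46.4] F [ 0.3  0.1 -1.4] w 0.0069 t 11.4
[[-13,-12,8,0,0,-2.6],[-12,-13,8,0,-0.1,-2.6],[-11,-13,8,0,0,-2.6],[-11,-14,9,0,-0.1,-2.6],[-10,-14,9,0,-0.1,-2.6],[-10,-15,8,0,0,-2.6],[-9,-15,9,0,-0.1,-2.6],[-8,-16,8,-0.1,0,-2.6]]
[[-7,-16,9,0,-0.1,-2.6],[-7,-17,8,-0.1,0,-2.5],[-6,-17,9,0,-0.1,-2.6],[-5,-17,8,-0.1,0,-2.5],[-4,-17,9,0,-0.1,-2.6],[-3,-17,8,-0.1,0,-2.5],[-3,-18,9,0,-0.1,-2.6]]
```

View pics/s3.png

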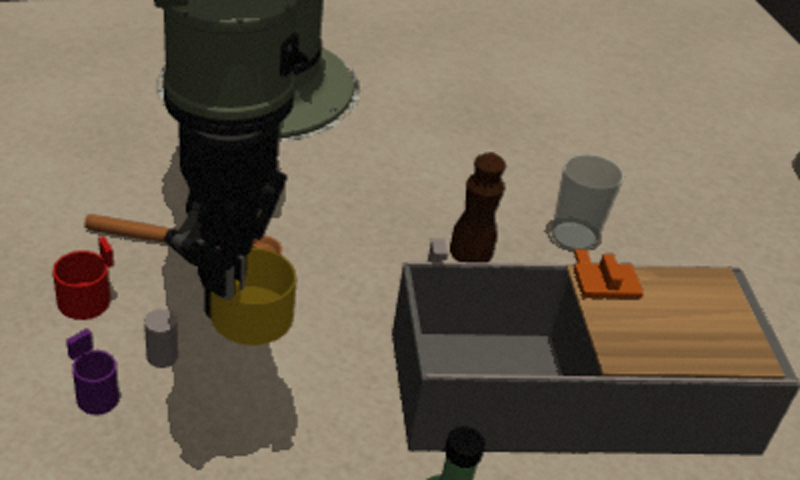

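The yellow cup is held level in the air (shadow below it), and the mill is standing. Carry it over.

Emit:
arm_command --pt "-21 -21 1 0 0 -4.3" --pt "-19 -22 1 0 0 -4.3" --pt "-18 -24 1 0 0 -4.3" --pt "-16 -25 1 0 0 -4.3" --pt "-14 -26 0 0 0 -4.3" --pt "-12 -27 1 0 0 -4.3" --pt "-10 -28 0 0 0 -4.3" --pt "-8 -28 1 0 0 -4.3"

```text
clock: 12.3
position: [0.6409, 0.1197, 0.2074]
tool_rot: [-3.142, -0.004, -0.178]
force: [1.0, 1.1, -0.1]
grip_width: 0.0068
```

Emit:
arm_command --pt "-4 -19 0 0 0 -2" --pt "0 0 0 0 0 0" --pt "0 0 0 0 0 0"

```text
clock: 12.6
position: [0.6379, 0.1467, 0.2052]
tool_rot: [-3.141, -0.0, -0.13]
force: [0.1, -0.7, -0.4]
grip_width: 0.0068
```

```bash
python3 -c "
from h import *
plan((*cw(44,-5),.215,-7.7),(*cw(44,-5),.093,-7.7),step=20)"
```

```text
at [0.6379 0.1467 0.2052] [-180.    -0.    -7.5] F [ 0.1 -0.7 -0.4] w 0.0068 t 12.6
[[12,7,-10,0,0,0.2],[0,0,17,0,0,0],[0,0,18,0,0,0],[0,0,17,0,0,0],[0,0,18,0,0,0],[0,0,17,0,0,0],[0,0,18,0,0,0],[0,0,17,0,0,0]]
```

Emit:
arm_command --pt "12 7 0 0 0 0" --pt "0 0 17 0 0 0" --pt "0 0 20 0 0 0" --pt "0 0 20 0 0 0" --pt "0 0 20 0 0 0" --pt "0 0 15 0 0 0" --pt "0 0 8 0 0 0" --pt "0 0 0 0 0 0"

```text
clock: 13.4
position: [0.6543, 0.1262, 0.1012]
tool_rot: [3.137, -0.003, -0.145]
force: [-0.9, 0.3, -1.1]
grip_width: 0.0066
```

Emit:
arm_command --pt "0 0 6 0 0 0" --pt "0 0 5 0 0 0" --pt "0 0 3 0 0 0" --pt "0 0 2 0 0 0" --pt "0 0 0 0 0 0"

```text
clock: 13.9
position: [0.6558, 0.1261, 0.0862]
tool_rot: [3.138, -0.006, -0.145]
force: [0.2, 0.4, -1.7]
grip_width: 0.0067
```

Emit:
arm_command --pt "0 0 2 0 0 0" --pt "0 0 2 0 0 0" --pt "0 0 1 0 0 0"

```text
clock: 14.2
position: [0.657, 0.1259, 0.0826]
tool_rot: [3.139, -0.009, -0.146]
force: [-2.9, -2.3, 17.7]
grip_width: 0.0068
```

Contact. Release to a small opening and rise.

Emit:
arm_command --pt "0 0 0 0 0 0" --pt "0 0 0 0 0 0" --pt "0 0 0 0 0 0" --pt "0 0 -5 0 0 0" --pt "0 0 -25 0 0 0" --pt "0 0 -35 0 0 0" --pt "0 0 -40 0 0 0" --pt "0 0 -30 0 0 0" --grip 38

```text
clock: 15.0
position: [0.6481, 0.1279, 0.2185]
tool_rot: [3.132, 0.013, -0.143]
force: [0.1, 0.2, -0.1]
grip_width: 0.0324
```

```bash
python3 -c "
from h import *
plan((.52,-.02,.23,-40),(.4150,-.2287,.19,-72),step=40)"
```

```text
at [0.6481 0.1279 0.2185] [179.5   0.7  -8.2] F [ 0.1  0.2 -0.1] w 0.0324 t 15.0
[[-21,33,-2,0.1,0.1,6.4],[-17,35,-2,0.2,0.1,6.4],[-14,37,-2,0.1,0.1,6.3],[-9,38,-2,0.2,0.1,6.4],[-5,39,-2,0.2,0.2,6.3],[9,38,7,0,0,5.3],[12,37,7,0,0,5.3],[16,36,7,0,0,5.4]]
[[19,34,6,0,0,5.3],[22,32,7,0,0,5.4],[25,29,6,-0.1,0,5.3]]
```

Emit:
arm_command --pt "-21 33 -2 0.1 0.1 6.4" --pt "-17 35 -2 0.2 0.1 6.4" --pt "-14 37 -2 0.1 0.1 6.3" --pt "-9 38 -2 0.2 0.1 6.4" --pt "-5 39 -2 0.2 0.2 6.3" --pt "9 38 5 0 0 5.3" --pt "12 37 5 0 0 5.3" --pt "16 36 5 0 0 5.4"

```text
clock: 15.8
position: [0.4642, -0.1263, 0.2219]
tool_rot: [-3.119, -0.009, -1.003]
force: [0.6, -0.2, -0.3]
grip_width: 0.0325
```

Emit:
arm_command --pt "19 34 3 0 0 5.3" --pt "20 25 0 0 0 4" --pt "0 0 0 0 0 0" --pt "0 0 0 0 0 0"

```text
clock: 16.2
position: [0.4297, -0.1972, 0.2195]
tool_rot: [-3.116, -0.009, -1.183]
force: [0.3, -0.1, 0.2]
grip_width: 0.0325
```

```bash
python3 -c "
from h import *
c=cw(12,-17)
look({**W,'yellow_in':(*c,.038)},'t3.png',(150,140,420,320),2.9)
f=grab('top');P=cloud(f)
m=np.hypot(P[...,0]-c[0],P[...,1]-c[1])<.06
h=cv2.cvtColor(f['color'],cv2.COLOR_RGB2HSV); m&=(abs(h[...,0].astype(int)-30)<6)&(h[...,1]>120)
q=P[m]; print(np.histogram(q[:,2],np.arange(0,.1,.005))[0])
plan((.4150,-.2287,.12,-72),step=25)"
```

```text
yellow [ 0.6157 -0.0994] tab [nan nan] [nan nan  0.  0.]
red [ 0.4246 -0.2585] tab [nan nan] [nan nan  0.  0.]
black [ 0.4541 -0.1048] tab [ 0.4581 -0.1282] [-8.0167e+01  2.4000e-02  6.0000e+01  4.2000e+01]
yellow_in [0.6173 0.1273] tab [0.6556 0.1182] [-1.3414e+01  3.9000e-02  9.7000e+01  1.1400e+02]
[ 15 216 295  46   1   0   0   1   2   3  37  58  16   0   2  16  19   0
   0]
at [ 0.43   -0.1965  0.2193] [-178.5   -0.5  -67.7] F [ 0.2  0.1 -0.3] w 0.0323 t 16.3
[[5,6,20,-0.3,-0.1,0.9],[5,5,20,-0.3,-0.1,0.9],[5,5,20,-0.3,-0.1,0.8],[5,6,20,-0.3,-0.1,0.9],[4,5,19,-0.3,-0.1,0.8]]
```

View pics/t3.png

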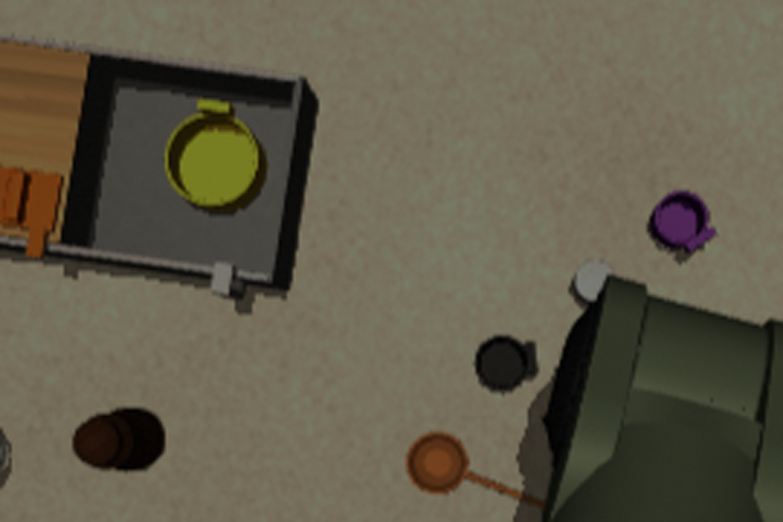

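Yellow cup is upright on the compartment floor (rim z≈0.056) with its tab toward case +x. The arm hides red from the top, so I check it with the scene camera's depth.

```bash
python3 -c "
from h import *
f=grab('scene');P=cloud(f);print(cups(f,P,{'red':W['red']}))
f=grab('top');P=cloud(f);P=P-[0,0,.006]
print(cups(f,P,{'y':(.6173,.1273,.038)}))
"
```

```text
{'red': (array([ 0.42772586, -0.25778633]), array([ 0.42284934, -0.22839447]), np.float64(99.42035395315806), np.float64(0.02979366091046679), 189, 63)}
{'y': (array([0.61643375, 0.12786974]), array([0.65563678, 0.1156036 ]), np.float64(-17.374240770062933), np.float64(0.04107719585195004), 186, 137)}
```

Emit:
arm_command --pt "5 6 20 -0.3 -0.1 0.9" --pt "5 5 20 -0.3 -0.1 0.9" --pt "4 4 20 -0.3 -0.1 0.8" --pt "3 4 18 -0.3 -0.1 0.7" --pt "1 1 5 0 0 0" --pt "0 0 0 0 0 0" --pt "0 0 0 0 0 0"

```text
clock: 17.1
position: [0.4236, -0.2156, 0.1345]
tool_rot: [-3.134, -0.001, -1.227]
force: [0.5, 0.2, -0.3]
grip_width: 0.0324
```

```bash
python3 -c "
from h import *
f=grab('scene');P=cloud(f);print(cups(f,P,{'red':W['red']}))
save(f,'s4.png',(160,150,360,320),3.2)
plan((.4150,-.2287,.071,-72),step=20)"
```

```text
{'red': (array([ 0.42774959, -0.25785687]), array([ 0.42243933, -0.22842163]), np.float64(100.22645308824404), np.float64(0.02991040364832503), 189, 65)}
at [ 0.4237 -0.2157  0.1347] [-1.795e+02 -1.000e-01 -7.030e+01] F [-0.5  0.7 -0.2] w 0.0327 t 17.1
[[2,3,16,-0.1,0,0.4],[2,3,16,-0.1,0,0.4],[3,3,16,-0.1,0,0.5],[2,4,16,-0.2,-0.1,0.4]]
```

View pics/s4.png

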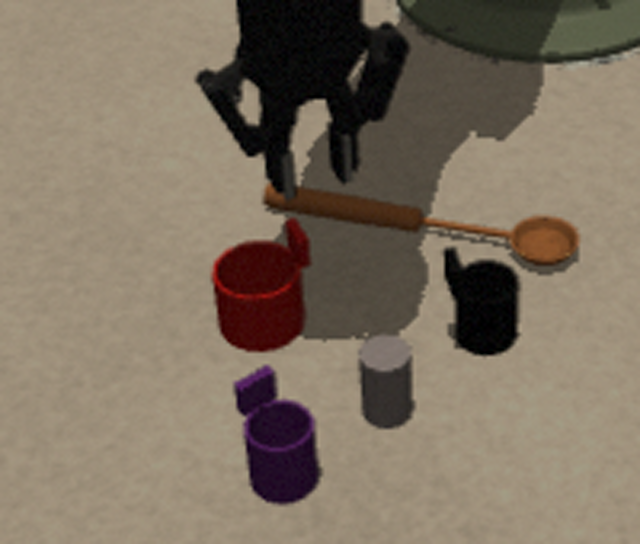

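Red cup unmoved, with the gripper above and slightly +y of its tab. Correct and descend in two stages.

Emit:
arm_command --pt "4 5 12 0 0 0.8" --pt "4 5 12 0 0 0.8" --pt "2 2 5 0 0 0" --pt "0 0 0 0 0 0" --pt "0 0 0 0 0 0"

```text
clock: 17.65
position: [0.4165, -0.2302, 0.1053]
tool_rot: [-3.13, -0.004, -1.256]
force: [0.0, -0.2, -0.4]
grip_width: 0.033
```

```bash
python3 -c "
from h import *
plan((.4150,-.2287,.071,-72),step=20)"
```

```text
at [ 0.4165 -0.2302  0.1053] [-179.3   -0.2  -72. ] F [ 0.  -0.2 -0.4] w 0.033 t 17.6
[[-1,1,17,-0.3,-0.1,0],[-1,0,17,-0.4,-0.1,0]]
```

Emit:
arm_command --pt "-1 0 15 -0.3 0 0" --pt "-1 0 13 -0.3 0 0" --pt "0 0 3 0 0 0" --pt "0 0 2 0 0 0" --pt "0 0 0 0 0 0"

```text
clock: 18.15
position: [0.4173, -0.2282, 0.0723]
tool_rot: [-3.139, -0.005, -1.255]
force: [0.6, 0.5, -0.2]
grip_width: 0.0325
```

Emit:
arm_command --pt "0 0 0 0 0 0" --pt "0 0 0 0 0 0" --pt "0 0 0 0 0 0" --pt "0 0 0 0 0 0" --pt "0 0 0 0 0 0" --grip 0

```text
clock: 18.65
position: [0.4179, -0.2286, 0.0735]
tool_rot: [-3.138, -0.006, -1.255]
force: [-0.2, -0.3, -0.6]
grip_width: 0.0073
```

Emit:
arm_command --pt "0 0 -10 0 0 0" --pt "0 0 -25 0 0 0" --pt "0 0 -35 0 0 0" --pt "0 0 -40 0 0 0" --pt "0 0 -20 0 0 0" --pt "0 0 0 0 0 0"

```text
clock: 19.25
position: [0.4162, -0.2274, 0.2112]
tool_rot: [-3.138, -0.005, -1.255]
force: [-0.7, -0.1, -1.2]
grip_width: 0.0069
```

```bash
python3 -c "
from h import *
plan((.52,-.06,.215,-40),(.5865,.1347,.215,-7.7),step=35)"
```

```text
at [ 0.4162 -0.2274  0.2112] [-179.8   -0.3  -71.9] F [-0.7 -0.1 -1.2] w 0.0069 t 19.2
[[-21,-25,-1,0,-0.1,-5.3],[-19,-27,-1,0,-0.1,-5.3],[-16,-29,0,0,0,-5.3],[-14,-30,-1,0,-0.1,-5.3],[-10,-31,0,-0.1,0,-5.4],[-8,-32,-1,0,-0.1,-5.3],[-12,-32,0,0,0,-5.4],[-9,-33,0,0,0,-5.4]]
[[-6,-34,0,0,0,-5.4],[-3,-34,0,0,0,-5.4],[0,-34,0,0,0,-5.4],[3,-34,0,0,0,-5.3]]
```

Emit:
arm_command --pt "-21 -25 -1 0 0 -5.3" --pt "-19 -27 -1 0 0 -5.3" --pt "-16 -29 0 0 0 -5.3" --pt "-14 -30 -1 0 0 -5.3" --pt "-10 -31 0 0 0 -5.4" --pt "-8 -32 -1 0 0 -5.3" --pt "-12 -32 0 0 0 -5.4" --pt "-9 -33 0 0 0 -5.4"

```text
clock: 20.05
position: [0.5419, 0.0098, 0.2129]
tool_rot: [3.137, -0.004, -0.492]
force: [0.5, -0.2, -0.3]
grip_width: 0.0067
```

Emit:
arm_command --pt "-6 -34 0 0 0 -5.4" --pt "-3 -34 0 0 0 -5.4" --pt "0 -25 0 0 0 -3" --pt "0 0 0 0 0 0" --pt "0 0 0 0 0 0"

```text
clock: 20.55
position: [0.5693, 0.1078, 0.2089]
tool_rot: [3.137, 0.003, -0.231]
force: [-0.8, 0.0, -0.1]
grip_width: 0.007
```

```bash
python3 -c "
from h import *
plan((.5865,.1347,.19,-7.7),step=20)
f=grab('top');save(f,'t4.png',(150,120,420,320),2.9)
P=cloud(f);h=cv2.cvtColor(f['color'],cv2.COLOR_RGB2HSV);m=((h[...,0]<4)&(h[...,1]>180)&(h[...,2]>50))
q=P[m];q=q[q[:,2]>.08];print(len(q),np.nanmean(q,0))
print(np.histogram(q[:,2],np.arange(.08,.25,.01)))
"
```

```text
at [0.5693 0.1078 0.2089] [ 1.797e+02  1.000e-01 -1.320e+01] F [-0.8  0.  -0.1] w 0.007 t 20.6
[[5,-15,9,0.1,0.1,-2.8],[6,-15,10,0.2,0.1,-2.7]]
174 [0.60750657 0.08729839 0.15079911]
(array([ 0,  0,  0,  0,  0, 59, 74,  2,  1,  1, 36,  1,  0,  0,  0,  0]), array([0.08, 0.09, 0.1 , 0.11, 0.12, 0.13, 0.14, 0.15, 0.16, 0.17, 0.18,
       0.19, 0.2 , 0.21, 0.22, 0.23, 0.24]))
```

View pics/t4.png

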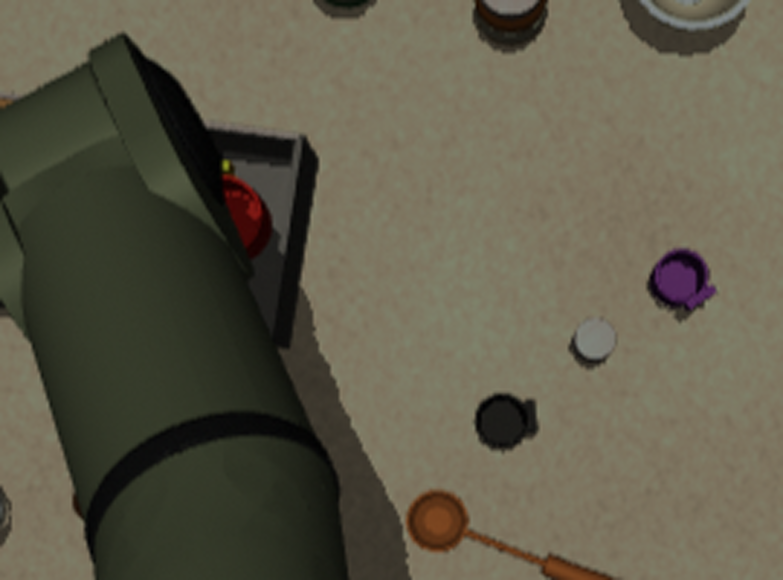

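```bash
cat >> h.py <<'E'
from scipy.optimize import least_squares
def rim(cam,col,c0,z,ro,band=.003):
    f=grab(cam);P=cloud(f);h=cv2.cvtColor(f['color'],cv2.COLOR_RGB2HSV).astype(int)
    k={'red':(h[...,0]<5)|(h[...,0]>175),'yellow':abs(h[...,0]-29)<7,'any':h[...,0]>=0}[col]
    if col!='any': k&=h[...,1]>120
    q=P[k&(abs(P[...,2]-z)<band)&(np.hypot(P[...,0]-c0[0],P[...,1]-c0[1])<ro+.015)]
    r=least_squares(lambda c:np.hypot(q[:,0]-c[0],q[:,1]-c[1])-(ro-.0015),c0,loss='soft_l1',f_scale=.0015)
    print(cam,col,np.round(r.x,4),len(q),'rms',np.round(np.sqrt(np.mean(r.fun**2)),4)); return r.x
E
python3 -c "
from h import *
s=bot.observe();p=s['position'];w=s['tool_rot'][2]
tx=np.array([np.cos(w),np.sin(w)]);ty=np.array([np.sin(w),-np.cos(w)])
e=p[:2]+.031*tx+.0029*ty;print('expect',e)
for cam in('top','scene'):
    c=rim(cam,'red',e,p[2]-.0735+.05,.03)
    print('offset tool',(c-p[:2])@tx,(c-p[:2])@ty)
rim('scene','yellow',[.617,.1276],.056,.038)
"
```

```text
expect [0.598804   0.09785015]
top red [0.5974 0.0984] 40 rms 0.001
offset tool 0.029495915023467278 0.0027018562339432587
scene red [0.6008 0.0984] 190 rms 0.0014
offset tool 0.032802973003597795 0.0018595738489067268
scene yellow [0.6192 0.1296] 96 rms 0.0012
```

Emit:
arm_command --pt "5 -15 5 0.1 0 -2.8" --pt "6 -11 5 0.1 0 -2.2" --pt "0 0 0 0 0 0" --pt "0 0 0 0 0 0"

```text
clock: 21.15
position: [0.5872, 0.1295, 0.1988]
tool_rot: [3.14, 0.001, -0.143]
force: [-0.4, -0.4, -0.6]
grip_width: 0.0067
```

```bash
python3 -c "
from h import *
plan((.5866,.1347,.155,-7.7),step=15)"
```

```text
at [0.5872 0.1295 0.1988] [ 1.799e+02  1.000e-01 -8.200e+00] F [-0.4 -0.4 -0.6] w 0.0067 t 21.1
[[0,-2,15,0,0,-0.2],[-1,-2,14,0,0,-0.1],[0,-1,15,0.1,0.1,-0.2]]
```

Emit:
arm_command --pt "0 -2 15 0 0 -0.2" --pt "0 -2 14 0 0 -0.1" --pt "0 -1 14 0 0 0" --pt "0 0 4 0 0 0" --pt "0 0 0 0 0 0" --pt "0 0 0 0 0 0"

```text
clock: 21.75
position: [0.587, 0.1337, 0.1465]
tool_rot: [3.139, 0.003, -0.139]
force: [-0.7, 0.1, -1.0]
grip_width: 0.0071
```

```bash
python3 -c "
from h import *
plan((.5866,.1347,.135,-7.7),step=15)
s=bot.observe();p=s['position'];w=s['tool_rot'][2]
tx=np.array([np.cos(w),np.sin(w)]);ty=np.array([np.sin(w),-np.cos(w)])
e=p[:2]+.031*tx+.0025*ty;print('expect',e)
rim('scene','red',e,p[2]-.0235,.03);rim('top','red',e,p[2]-.0235,.03);rim('scene','yellow',[.617,.1276],.056,.038)
"
```

```text
at [0.587  0.1337 0.1465] [179.8   0.2  -7.9] F [-0.7  0.1 -1. ] w 0.0071 t 21.8
[[0,-1,12,0.2,0.2,-0.2]]
expect [0.61730795 0.12694022]
scene red [0.6188 0.1279] 171 rms 0.0018
top red [0.6156 0.1275] 34 rms 0.0009
scene yellow [0.6177 0.1298] 40 rms 0.001
```

Emit:
arm_command --pt "0 -1 10 0 0 0" --pt "0 0 10 0 0 0" --pt "0 0 10 0 0 0" --pt "0 0 10 0 0 0" --pt "0 0 7 0 0 0" --pt "0 0 0 0 0 0"

```text
clock: 22.5
position: [0.5872, 0.1346, 0.0958]
tool_rot: [3.139, 0.002, -0.139]
force: [0.2, -0.3, 0.3]
grip_width: 0.0073
```

Emit:
arm_command --pt "0 0 5 0 0 0" --pt "0 0 4 0 0 0" --pt "0 0 2 0 0 0" --pt "0 0 2 0 0 0"

```text
clock: 22.9
position: [0.5874, 0.1345, 0.0828]
tool_rot: [3.139, 0.002, -0.139]
force: [-17.8, -5.5, 56.4]
grip_width: 0.0069
```

Fully down at the expected height. Release and rise.

Emit:
arm_command --pt "0 0 -1 0 0 0" --pt "0 0 0 0 0 0" --pt "0 0 0 0 0 0" --pt "0 0 -5 0 0 0" --pt "0 0 -20 0 0 0" --pt "0 0 -35 0 0 0" --pt "0 0 -40 0 0 0" --pt "0 0 -30 0 0 0" --grip 30

```text
clock: 23.7
position: [0.586, 0.1346, 0.2158]
tool_rot: [3.137, 0.007, -0.138]
force: [0.6, -0.2, -0.4]
grip_width: 0.0258
```

```bash
python3 -c "
from h import *
f=grab('scene');P=cloud(f);print(cups(f,P,{'black':W['black']}))
plan((.54,.02,.23,-45),(.458,-.1275,.19,-80.2),step=35)"
```

```text
{'black': (array([ 0.45749894, -0.10436692]), array([ 0.46365811, -0.12710619]), np.float64(-74.8444755088667), np.float64(0.02355864769806407), 115, 59)}
at [0.5876 0.1352 0.2203] [ 1.799e+02  1.000e-01 -7.900e+00] F [1.7 1.1 6.2] w 0.0258 t 23.8
[[-6,24,-2,0,0,7.4],[-3,25,-2,0,0,7.4],[0,25,-2,0.1,0,7.4],[3,25,-2,0,0,7.4],[7,24,-1,0.1,0.1,7.5],[9,32,8,0,0,7],[13,31,8,0,0,7],[17,29,8,0,0,7.1]]
[[20,27,8,0,0,7],[24,25,8,0,0,7.1]]
```

Emit:
arm_command --pt "-6 24 -2 0 0 7.4" --pt "-3 25 -2 0 0 7.4" --pt "0 25 -2 0.1 0 7.4" --pt "3 25 -2 0 0 7.4" --pt "7 24 -1 0.1 0.1 7.5" --pt "9 32 5 0 0 7" --pt "13 31 5 0 0 7" --pt "17 29 5 0 0 7.1"

```text
clock: 24.55
position: [0.4876, -0.0691, 0.2182]
tool_rot: [-3.131, -0.0, -1.186]
force: [0.6, 0.1, -1.2]
grip_width: 0.026
```

Emit:
arm_command --pt "18 24 5 0 0 6" --pt "10 11 5 0 0 4" --pt "0 0 0 0 0 0" --pt "0 0 0 0 0 0"

```text
clock: 24.95
position: [0.4611, -0.1122, 0.208]
tool_rot: [-3.131, 0.0, -1.376]
force: [0.0, 0.6, 0.4]
grip_width: 0.026
```

```bash
python3 -c "
from h import *
f,P=look({'black':W['black']},'t5.png',(150,130,420,320),2.9)
Q=P-[0,0,.01]
print(cups(f,Q,{'red_in':(.617,.128,.03)}))
rim('top','red',[.617,.128],.060,.03);rim('scene','red',[.617,.128],.060,.03);rim('top','yellow',[.617,.128],.056,.038)
f=grab('scene');P=cloud(f);print(cups(f,P,{'black':W['black']}))
plan((.458,-.1275,.12,-80.2),step=20)"
```

```text
black [ 0.4542 -0.1048] tab [nan nan] [nan nan  0.  0.]
{'red_in': (array([0.61682517, 0.12769228]), array([0.65190675, 0.12604046]), np.float64(-2.6957866237111006), np.float64(0.03512044641069053), 231, 130)}
top red [0.616  0.1276] 65 rms 0.0011
scene red [0.6196 0.1284] 95 rms 0.0014
top yellow [0.6157 0.1288] 85 rms 0.0009
{'black': (array([ 0.45757941, -0.10451244]), array([ 0.46401001, -0.12709591]), np.float64(-74.1057969557931), np.float64(0.023481171947013758), 117, 57)}
at [ 0.4613 -0.1118  0.2079] [-179.4    0.   -78.8] F [ 0.   0.1 -0.2] w 0.026 t 25.2
[[3,1,18,-0.1,0,0.3],[3,2,17,-0.1,0,0.3],[3,1,18,-0.1,0,0.3],[3,1,17,-0.2,0,0.2],[3,2,18,-0.1,0,0.3]]
```

View pics/t5.png

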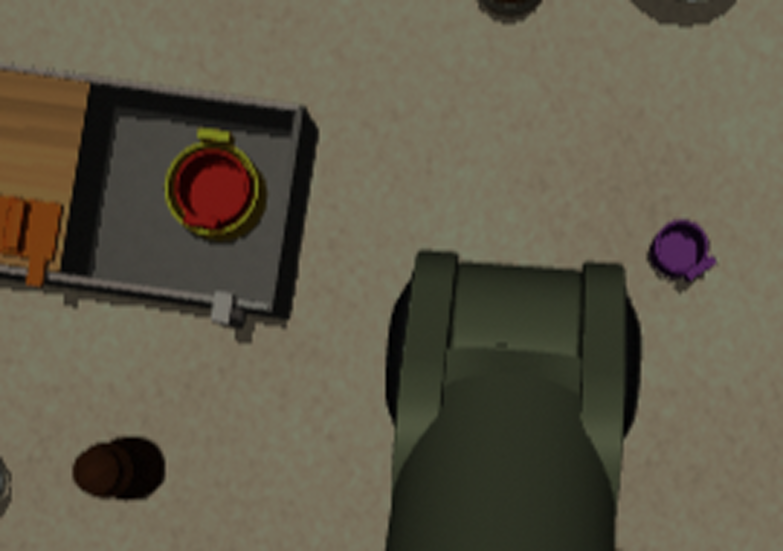

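Red is nested concentrically in yellow, with its tab opposite yellow's and the mill standing. Now the black cup.

Emit:
arm_command --pt "4 2 18 0 0 0.3" --pt "4 2 18 0 0 0.3" --pt "4 2 18 0 0 0.3" --pt "3 1 15 0 0 0.2" --pt "0 0 5 0 0 0" --pt "0 0 0 0 0 0" --pt "0 0 0 0 0 0"

```text
clock: 25.9
position: [0.4609, -0.1249, 0.1326]
tool_rot: [-3.127, 0.001, -1.387]
force: [-0.5, 0.1, -0.2]
grip_width: 0.0255
```

```bash
python3 -c "
from h import *
plan((.458,-.1277,.071,-80.2),step=20)"
```

```text
at [ 0.4609 -0.1249  0.1326] [-1.792e+02  1.000e-01 -7.950e+01] F [-0.5  0.1 -0.2] w 0.0255 t 25.9
[[1,1,15,-0.2,0,0.2],[0,1,16,-0.2,0,0.2],[1,1,15,-0.2,0,0.2],[0,1,16,-0.2,0.1,0.1]]
```

Emit:
arm_command --pt "1 1 13 -0.3 0 0.2" --pt "1 1 13 -0.3 0 0.2" --pt "0 0 4 0 0 0" --pt "0 0 0 0 0 0" --pt "0 0 0 0 0 0"

```text
clock: 26.4
position: [0.4604, -0.1269, 0.1012]
tool_rot: [-3.137, 0.0, -1.393]
force: [0.8, 0.4, -0.4]
grip_width: 0.0256
```

```bash
python3 -c "
from h import *
plan((.458,-.1277,.071,-80.2),step=20)"
```

```text
at [ 0.4604 -0.1269  0.1012] [-179.7    0.   -79.8] F [ 0.8  0.4 -0.4] w 0.0256 t 26.4
[[0,1,15,-0.1,0,0.2],[0,2,15,-0.2,0,0.2]]
```

Emit:
arm_command --pt "0 1 14 0 0 0" --pt "0 1 12 0 0 0" --pt "0 0 3 0 0 0" --pt "0 0 1 0 0 0" --pt "0 0 0 0 0 0"

```text
clock: 26.9
position: [0.4592, -0.1274, 0.071]
tool_rot: [-3.135, -0.0, -1.393]
force: [-0.4, -0.7, -0.1]
grip_width: 0.0257
```

Emit:
arm_command --pt "0 0 0 0 0 0" --pt "0 0 0 0 0 0" --pt "0 0 0 0 0 0" --pt "0 0 0 0 0 0" --grip 0

```text
clock: 27.3
position: [0.4598, -0.1275, 0.072]
tool_rot: [-3.134, -0.001, -1.393]
force: [0.2, -0.0, 0.3]
grip_width: 0.0069
```

Emit:
arm_command --pt "0 0 -10 0 0 0" --pt "0 0 -25 0 0 0" --pt "0 0 -35 0 0 0" --pt "0 0 -40 0 0 0" --pt "0 0 -20 0 0 0" --pt "0 0 0 0 0 0"

```text
clock: 27.9
position: [0.458, -0.1273, 0.2101]
tool_rot: [-3.134, -0.0, -1.393]
force: [-0.2, -0.6, -2.6]
grip_width: 0.0071
```

```bash
python3 -c "
from h import *
plan((.6152,.1047,.213,-97.7),step=35)"
```

```text
at [ 0.458  -0.1273  0.2101] [-179.6   -0.   -79.8] F [-0.2 -0.6 -2.6] w 0.0071 t 27.9
[[-22,-22,0,0,0,2],[-23,-21,0,-0.1,0,2],[-24,-20,0,0,0,2],[-24,-19,0,-0.1,0,2],[-25,-18,0,0,0,2],[-26,-18,0,-0.1,0,2],[-26,-17,-1,0,0,2],[-27,-16,-1,-0.1,0,1.9]]
[[-28,-14,0,0,0.1,2]]
```

Emit:
arm_command --pt "-22 -22 -1 0 0 2" --pt "-23 -21 -1 0 0 2" --pt "-24 -20 0 0 0 2" --pt "-24 -19 0 0 0 2" --pt "-25 -18 0 0 0 2" --pt "-26 -18 0 0 0 2" --pt "-22 -14 0 0 0 2" --pt "0 0 0 0 0 0"

```text
clock: 28.7
position: [0.5801, 0.054, 0.2124]
tool_rot: [-3.136, 0.001, -1.651]
force: [-0.6, 0.1, -0.5]
grip_width: 0.0068
```

```bash
python3 -c "
from h import *
plan((.6152,.1047,.18,-97.7),step=15)"
```

```text
at [0.5801 0.054  0.2124] [-179.7    0.   -94.6] F [-0.6  0.1 -0.5] w 0.0068 t 28.7
[[-11,-6,7,-0.1,0,0.6],[-11,-6,6,-0.1,0,0.6],[-11,-6,7,0,0,0.6],[-10,-6,6,-0.1,0,0.7],[-11,-6,7,0,0,0.6]]
```

Emit:
arm_command --pt "-14 -8 0 0 0 0.7" --pt "-14 -8 0 0 0 0.7" --pt "-12 -7 0 0 0 0.7" --pt "-7 -4 0 0 0 0.6" --pt "0 0 0 0 0 0" --pt "0 0 0 0 0 0"

```text
clock: 29.3
position: [0.6115, 0.0991, 0.2108]
tool_rot: [-3.14, -0.001, -1.7]
force: [-0.1, -0.4, -0.4]
grip_width: 0.0071
```

```bash
python3 -c "
from h import *
plan((.6152,.1047,.145,-97.7),step=15)"
```

```text
at [0.6115 0.0991 0.2108] [-1.799e+02 -1.000e-01 -9.740e+01] F [-0.1 -0.4 -0.4] w 0.0071 t 29.3
[[-1,-1,13,0,0,0.1],[-1,0,13,0,0,0],[-1,-1,13,0,0,0.1],[-2,0,13,-0.1,0,0],[-1,-1,14,0,-0.1,0.1]]
```

Emit:
arm_command --pt "-2 -1 13 0 0 0.1" --pt "-2 -1 13 0 0 0" --pt "-1 -1 13 0 0 0.1" --pt "-1 0 13 0 0 0" --pt "0 0 8 0 0 0" --pt "0 0 0 0 0 0" --pt "0 0 0 0 0 0"

```text
clock: 30.0
position: [0.6143, 0.1028, 0.1439]
tool_rot: [3.141, -0.003, -1.706]
force: [0.8, 0.1, 0.7]
grip_width: 0.007
```

```bash
python3 -c "
from h import *
plan((.6152,.1047,.14,-97.7),step=15)
s=bot.observe();p=s['position'];w=s['tool_rot'][2]
tx=np.array([np.cos(w),np.sin(w)]);ty=np.array([np.sin(w),-np.cos(w)])
e=p[:2]-.023*tx+.0016*ty;print('expect',e)
rim('top','any',e,p[2]-.022,.022);rim('scene','any',e,p[2]-.022,.022)
f=grab('scene');save(f,'s6.png',(380,150,560,300),3.5)
"
```

```text
at [0.6143 0.1028 0.1439] [180.   -0.2 -97.7] F [0.8 0.1 0.7] w 0.007 t 30.0
[[-2,-1,4,0,-0.2,0]]
expect [0.6157974  0.12580729]
top any [0.6158 0.1258] 0 rms nan
scene any [0.6177 0.1257] 97 rms 0.0014
  return _methods._mean(a, axis=axis, dtype=dtype,
  ret = ret.dtype.type(ret / rcount)
```

View pics/s6.png

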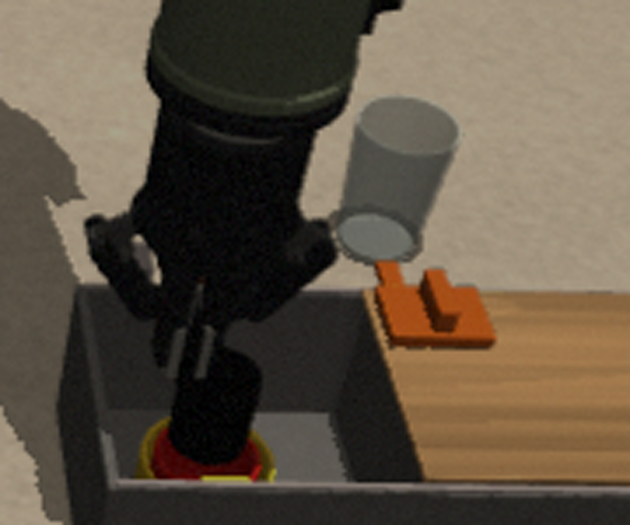

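The black cup hangs over the red/yellow nest (crop (210,450)). Apply the small correction and go down.

Emit:
arm_command --pt "-2 -1 3 0 0 0" --pt "0 0 9 0 0 0" --pt "0 0 10 0 0 0" --pt "0 0 10 0 0 0" --pt "0 0 10 0 0 0" --pt "0 0 3 0 0 0" --pt "0 0 0 0 0 0"

```text
clock: 30.85
position: [0.616, 0.1048, 0.0956]
tool_rot: [-3.141, -0.002, -1.706]
force: [0.3, -0.0, -0.7]
grip_width: 0.0069
```

Emit:
arm_command --pt "0 0 4 0 0 0" --pt "0 0 3 0 0 0" --pt "0 0 2 0 0 0" --pt "0 0 1 0 0 0" --pt "0 0 0 0 0 0"

```text
clock: 31.35
position: [0.6165, 0.1048, 0.0856]
tool_rot: [-3.14, -0.002, -1.706]
force: [-0.4, 0.1, -0.4]
grip_width: 0.0069
```

Emit:
arm_command --pt "0 0 1 0 0 0" --pt "0 0 1 0 0 0"

```text
clock: 31.55
position: [0.617, 0.1045, 0.0853]
tool_rot: [-3.139, -0.002, -1.706]
force: [-8.8, -1.0, 21.7]
grip_width: 0.007
```

Bottomed out. Release and rise, then move toward the cover's tab.

Emit:
arm_command --pt "0 0 -0.5 0 0 0" --pt "0 0 0 0 0 0" --pt "0 0 0 0 0 0" --pt "0 0 -5 0 0 0" --pt "0 0 -20 0 0 0" --pt "0 0 -35 0 0 0" --pt "0 0 -40 0 0 0" --pt "0 0 -30 0 0 0" --grip 30

```text
clock: 32.35
position: [0.6146, 0.1046, 0.2172]
tool_rot: [3.138, -0.004, -1.706]
force: [-0.5, 0.4, -0.2]
grip_width: 0.0257
```

```bash
python3 -c "
from h import *
plan((.5772,.2638,.212,-97.7),step=30)"
```

```text
at [0.6146 0.1046 0.2172] [179.8  -0.2 -97.7] F [-0.5  0.4 -0.2] w 0.0257 t 32.4
[[-25,10,1,0,0,0],[-26,10,1,0,0,0],[-25,10,1,0.1,-0.1,0],[-26,9,1,0,0,0],[-25,10,0,0.1,-0.1,0],[-26,9,1,0,0,0]]
```

Emit:
arm_command --pt "-25 10 0 0 0 0" --pt "-26 10 0 0 0 0" --pt "-25 10 0 0 0 0" --pt "-26 9 0 0 0 0" --pt "-24 9 0 0 0 0" --pt "-15 6 0 0 0 0" --pt "0 0 0 0 0 0" --pt "0 0 0 0 0 0" --grip 45

```text
clock: 33.15
position: [0.5814, 0.2557, 0.2251]
tool_rot: [-3.136, -0.001, -1.709]
force: [0.7, -0.7, 0.2]
grip_width: 0.0384
```

```bash
python3 -c "
from h import *
plan((.5772,.2640,.16,-97.7),step=20)
f=grab('top');save(f,'t6.png',(130,130,330,270),4);P=cloud(f)
for c,r,b in(('yellow',.038,.056),('red',.03,.060),('any',.022,.064)): rim('top',c,[.617,.128],b,r,.002)
m=np.hypot(P[...,0]-.6167,P[...,1]-.1277)<.05
q=P[m]; print('max z',np.nanmax(q[:,2])); print(np.histogram(q[:,2],np.arange(0,.11,.005))[0])
f=grab('scene');P=cloud(f);m=np.hypot(P[...,0]-.6185,P[...,1]-.1285)<.03
h=cv2.cvtColor(f['color'],cv2.COLOR_RGB2HSV);k=m&(h[...,2]<40);print('scene dark z',np.histogram(P[k][:,2],np.arange(0,.11,.004))[0])
"
```

```text
at [0.5814 0.2557 0.2251] [-179.7   -0.   -97.9] F [ 0.7 -0.7  0.2] w 0.0384 t 33.1
[[-2,1,16,-0.1,0,-0.1],[-2,2,16,-0.1,0,0],[-2,1,17,-0.1,0,-0.1],[-2,2,16,0,0,0]]
top yellow [0.6156 0.129 ] 57 rms 0.0009
top red [0.6163 0.1274] 46 rms 0.0016
top any [0.6179 0.1268] 54 rms 0.0067
max z 0.09401829783990766
[ 72 250  93 106  63  39  33  52  57  67  90 138  97  41  13  34  53  45
  16   0   0]
scene dark z [ 0  0  0  0  0  0  3 13 15 21 22 20 24 32 30 44 40  8 10 10  8 23 23  0
  0  0  0]
```

View pics/t6.png

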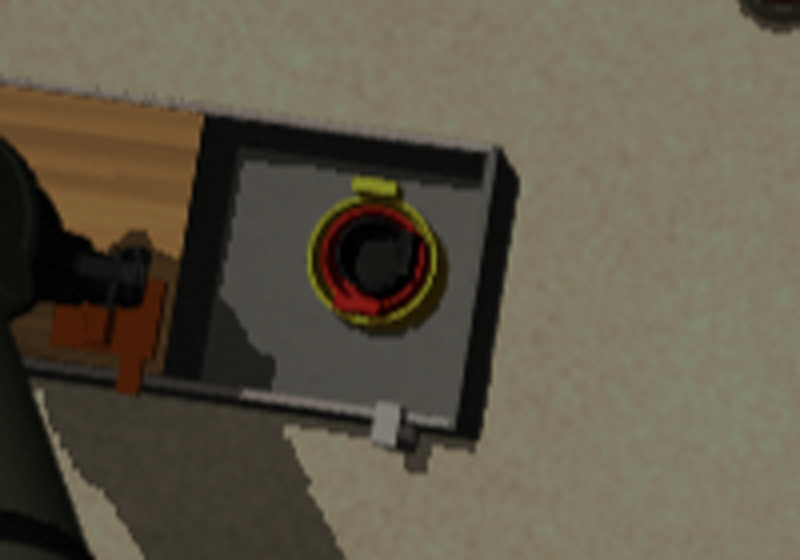

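All three are nested with tabs spread. Black's tab top is at z≈0.088, as it should be when fully down. Now the tab.

Emit:
arm_command --pt "-3 1 16 -0.1 0 0" --pt "-3 2 16 -0.1 0 0" --pt "-2 1 15 0 0 0" --pt "-1 1 9 0 0 0" --pt "0 0 0 0 0 0" --pt "0 0 0 0 0 0"

```text
clock: 34.0
position: [0.5784, 0.2628, 0.1642]
tool_rot: [-3.14, -0.002, -1.713]
force: [-0.2, 0.7, 1.1]
grip_width: 0.0385
```

```bash
python3 -c "
from h import *
plan((.5770,.2640,.139,-97.7),step=10)"
```

```text
at [0.5784 0.2628 0.1642] [-1.799e+02 -1.000e-01 -9.820e+01] F [-0.2  0.7  1.1] w 0.0385 t 34.0
[[0,1,8,0,0,-0.2],[-1,0,9,0,0,-0.1],[0,1,8,-0.1,-0.1,-0.2]]
```

Emit:
arm_command --pt "0 1 8 0 0 -0.2" --pt "-1 0 8 0 0 -0.1" --pt "0 1 6 0 0 -0.2" --pt "0 0 2 0 0 0" --pt "0 0 0 0 0 0"

```text
clock: 34.5
position: [0.5771, 0.2639, 0.1392]
tool_rot: [-3.139, -0.001, -1.704]
force: [-0.3, 0.4, -0.1]
grip_width: 0.0383
```

Emit:
arm_command --pt "0 0 0 0 0 0" --pt "0 0 0 0 0 0" --pt "0 0 0 0 0 0" --pt "0 0 0 0 0 0" --pt "0 0 0 0 0 0" --grip 0 --grip_force 30

```text
clock: 35.0
position: [0.5772, 0.264, 0.1396]
tool_rot: [-3.138, -0.001, -1.705]
force: [-0.2, 0.3, -2.2]
grip_width: 0.0111
```

Emit:
arm_command --pt "0 0 4 0 0 0" --pt "0 0 4 0 0 0" --pt "0 0 3 0 0 0"

```text
clock: 35.3
position: [0.5775, 0.2641, 0.1307]
tool_rot: [-3.137, 0.0, -1.705]
force: [-22.6, -12.2, 67.0]
grip_width: 0.011
```

Emit:
arm_command --pt "6 0 0 0 0 0" --pt "12 0 0 0 0 0" --pt "14 0 0 0 0 0" --pt "14 0 0 0 0 0" --pt "14 0 0 0 0 0" --pt "12 0 0 0 0 0"

```text
clock: 35.9
position: [0.5684, 0.1977, 0.1324]
tool_rot: [-3.133, 0.009, -1.7]
force: [-0.7, 2.8, 4.8]
grip_width: 0.0111
```

```bash
python3 -c "
from h import *
plan((.5553,.1066,.130,-97.7),step=12)"
```

```text
at [0.5684 0.1977 0.1324] [-179.5    0.5  -97.4] F [-0.7  2.8  4.8] w 0.0111 t 35.9
[[12,0,0,-0.1,0.1,0],[11,0,0,-0.1,0.1,0],[12,0,0,0,0.1,0.1],[11,0,0,-0.1,0,0],[11,0,0,0,0.1,0.1],[12,0,1,-0.1,0,0],[11,1,0,0,0.1,0.1],[12,0,1,-0.1,0,0]]
```

Emit:
arm_command --pt "11 0 1 -0.1 0.1 0" --pt "11 0 1 -0.1 0.1 0" --pt "11 0 1 0 0.1 0" --pt "8 0 1 0 0.1 0"

```text
clock: 36.3
position: [0.5632, 0.159, 0.1308]
tool_rot: [-3.135, 0.008, -1.699]
force: [-10.4, 3.3, 24.7]
grip_width: 0.011
```

Emit:
arm_command --pt "8 0 0.5 0 0 0" --pt "8 0 0.5 0 0 0" --pt "8 0 0.7 0 0 0" --pt "8 0 0.7 0 0 0"

```text
clock: 36.7
position: [0.5592, 0.1301, 0.1309]
tool_rot: [-3.133, 0.013, -1.696]
force: [-7.3, 4.5, 22.0]
grip_width: 0.0108
```

Emit:
arm_command --pt "6 0 0.7 0 0 0" --pt "6 0 0.7 0 0 0" --pt "6 0 0.7 0 0 0" --pt "6 0 0.7 0 0 0"

```text
clock: 37.1
position: [0.5562, 0.1089, 0.1309]
tool_rot: [-3.131, 0.018, -1.695]
force: [-8.3, 3.2, 20.7]
grip_width: 0.0109
```

Past the keeper. Push to the end stop.

Emit:
arm_command --pt "4 0 0.7 0 0 0" --pt "4 0 0.7 0 0 0" --pt "4 0 0.7 0 0 0"

```text
clock: 37.4
position: [0.5556, 0.1045, 0.131]
tool_rot: [-3.127, 0.029, -1.691]
force: [-2.8, 23.9, 10.0]
grip_width: 0.0111
```

Hard stop reached. Let the tab rise while still pinched, then release.

Emit:
arm_command --pt "1 0 -3 0 0 0" --pt "1 0 -3 0 0 0" --pt "0 0 -1 0 0 0"

```text
clock: 37.7
position: [0.5555, 0.105, 0.1385]
tool_rot: [-3.126, 0.032, -1.689]
force: [-2.4, -1.0, 3.1]
grip_width: 0.0105
```

Emit:
arm_command --pt "0 0 0 0 0 0" --pt "0 0 0 0 0 0" --pt "0 0 0 0 0 0" --pt "0 0 -5 0 0 0" --pt "0 0 -20 0 0 0" --pt "0 0 -30 0 0 0" --pt "0 0 -30 0 0 0" --grip 40

```text
clock: 38.4
position: [0.5522, 0.1006, 0.222]
tool_rot: [-3.133, 0.028, -1.69]
force: [0.5, 0.0, -0.1]
grip_width: 0.0339
```

```bash
python3 -c "
from h import *
plan((.46,-.1,.26,-60),step=40)"
```

```text
at [0.5522 0.1006 0.222 ] [-179.5    1.6  -96.8] F [ 0.5  0.  -0.1] w 0.0339 t 38.4
[[35,11,-7,-0.2,0.2,-6.1],[33,15,-7,-0.2,0.2,-6.1],[32,18,-7,-0.2,0.3,-6.2],[30,22,-7,-0.1,0.2,-6.1],[27,25,-7,-0.2,0.3,-6.2],[24,27,-7,-0.1,0.2,-6.1]]
```

Emit:
arm_command --pt "25 8 -7 0 0 -4" --pt "33 15 -7 0 0 -6.1" --pt "32 18 -7 0 0 -6.2" --pt "30 22 -7 0 0 -6.1" --pt "27 25 -7 0 0 -6.2" --pt "15 17 0 0 0 -3" --pt "0 0 0 0 0 0"

```text
clock: 39.1
position: [0.4633, -0.0822, 0.2579]
tool_rot: [-3.112, 0.015, -1.114]
force: [0.4, -0.3, 1.1]
grip_width: 0.0342
```

```bash
python3 - <<'E'
from h import *
f=grab('top');P=cloud(f);h=cv2.cvtColor(f['color'],cv2.COLOR_RGB2HSV)
mm=cv2.inRange(h,np.array((5,180,70)),np.array((14,255,255)))>0
mm[:200]=0;mm[245:]=0;mm[:,:210]=0;mm[:,250:]=0
o=P[mm];r=o[o[:,2]>.128];p=o[(o[:,2]>.108)&(o[:,2]<.125)]
print('orange',np.nanmean(o,0),'ridge',len(r),r.mean(0),'pad',np.median(p,0))
save(f,'t7.png',(60,120,440,340),2.1)
E
```

```text
orange [0.55132648 0.10460434 0.12237176] ridge 81 [0.5543405  0.10572995 0.13580476] pad [0.55251001 0.09751223 0.11989935]
```

View pics/t7.png

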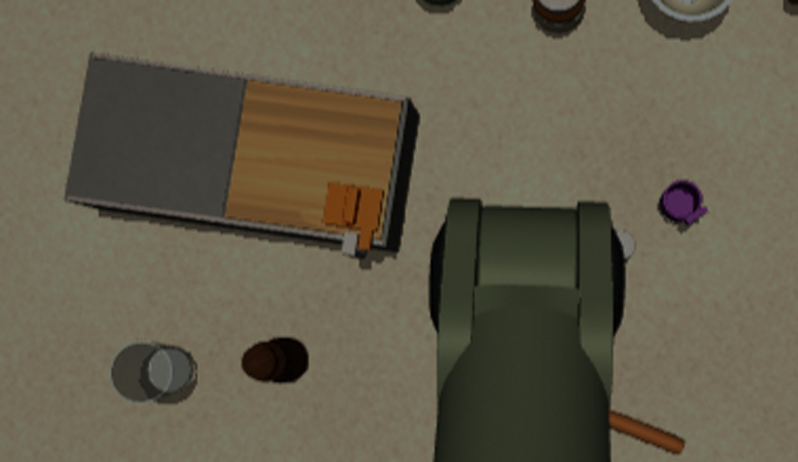

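The cover is shut and the ridge is back to within 0.1 mm of its locked starting position, tab up. The mill is standing. Handing in.

```bash
python3 -c "
from workcell import bot
print(bot.job_done())"
```

```text
the job is handed in; nothing more can be done
None
```

The measuring cups are nested in the case and the cover is shut and locked. I handed the job in at about 39 s on the robot's clock, and the hand-in gave no verdict. Only three cups were out: yellow (3), red (4) and black (5). The purple one is a look-alike, and I left it alone.

**What I did:** I pressed the tab and slid the cover to its open stop. The yellow cup went in first, then red inside it, then black inside red, with the grip tabs turned apart. Then I pressed the tab again, slid the cover to its shut stop and let the tab rise before letting go.

**Last checks:**
- **Nest:** before closing, the yellow and red rims were within about 2 mm of each other's centre. Black stopped at its expected height, with its tab top at about 0.088 m. I could not see the cups once the cover was shut.
- **Cover and tab:** the ridge is at (0.5543, 0.1057, 0.1358) m, against (0.5544, 0.1058, 0.1358) m when it was locked at the start.
- **Mill:** it is standing, and nothing else looks disturbed.

**Disagreements:**
- **Cameras:** the scene camera read 2–3 mm further in +x than the top camera, so I used the top camera's values.
- **Black rim:** my top-camera circle fit on the black rim was poor (7 mm rms). For black I relied on its height and the picture instead.
- **Press force:** pressing red down read about 56 N vertical at the wrist, and the second tab press about 67 N. Both are below the 120 N wrist limit, and both came through the fingertips and the held cup, not the gripper's body.

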